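# Set the press depth dial to the red line

## Robot

A 6-joint arm with a two-finger parallel gripper is mounted at the origin on a cart in front of the work surface, level with it; the furniture and walls round the work are solid. World frame = base frame: x ahead of the robot, y to its left, z up, the work surface at z = 0. Lengths are in m, angles in rad, forces in N, time in s.
With the tool pointing down it reaches from about 0.275 to 0.725 m from the base axis. Payload 15.9 kg.
Tool frame: the origin (TCP) lies at the centre of the arm's flange, where the gripper is bolted on; the fingertips stand manip.tip_reach ahead of it and the grasp point (between the pads) lies 155 mm ahead of it (manip.tip_reach is the distance from the TCP to the fingertips, in m); z points along the fingers, y is the line along which they close (so a half turn about z gives the same grasp; the last joint's range is limited). The gripper opens to 85 mm and grips with 20 to 120 N. Pads are 22 mm wide; open, the fingers measure 114 mm over their backs; the gripper's body (76 mm by 85 mm) begins 54 mm behind the grasp point. The pads swing forward as they close: fully open they stand 13 mm farther back than shut.
Start: joints at [-1.178, 0.213, -0.034, 1.323, 0, 1.571], TCP at [0.191, -0.462, 0.405] pointing down, gripper open.
Joint ranges: [-2.98, 2.98], [-0.74, 1.72], [-1.14, 1.35], [-2.1, 2.04], [-1.57, 1.44], [-3.14, 3.14]. Speed limits (rad/s): [1.89, 1.89, 2.39, 2.57, 3.14, 3.14].

## Interface

Orientations are given as a rotation vector (axis times angle).
In Python, from workcell import readout, cams, order, manip gives the robot as it stands.
- The arm moves only by the shell command python3 -m handwheel 'ROWS' [OPENING] [FORCE]. ROWS is JSON, a list that holds one entry, the list of rows, each a list of 4 numbers: the shift along the tool's x, y, z in m, then the turn about the tool's z in degrees. A call has 1 to 5 rows; each row shifts and turns the commanded pose from where the row before left it, along the tool's axes as they then stand; what a row does not reach is not made up. A row lasts 1/10 s, in which the tool goes at most 50 mm and 8.59 degrees, less where a joint would pass 70% of its speed; a pose out of reach is approached as far as the arm can. A call is refused whole if a number of a shift passes 0.05 or a number of a turn 8.59, either way. A call with a gripper value outside its range is refused whole. OPENING is the closure in counts, from 0 (fully open) to 255 (shut), set as the call begins (- or left out, the last holds). The fingers move at their own pace and stop on an object; FORCE is the grip in N (left out, the last holds). Time passes only in rows, so rows that do not move let the fingers close. It gives the time, the measured TCP pose, the force, the opening and the grip force at its end, in the units of the state.
- readout.read_state(): the state, without advancing time (a new reading comes with each control period).
- cams.camera(name): name is "scene" or "top" or "wrist"; returns a dict with "color" (420x560x3 uint8, red, green, blue), "fx", "fy", "cx", "cy" (pixels), "xyz" and "orientation" of the camera in the world; the wrist camera has in their place "hand_eye" (4x4, takes a point from camera to tool coordinates, whose origin is the TCP and whose axes are the flange's). Camera axes: x right, y up, looking along -z (the intrinsics and any distortion apply to the point x, -y, -z); pixel columns grow to the right and rows downward; lengths in m; the calibration is good to about 2 mm. A picture is of the moment at which its call begins: read the wrist's pose just before it. There is no depth.
- order.finish_job(): hands the job in; it is judged then, once.
The state is a dict: "t": time; "joint_positions": joint angles; "dq": joint speeds; "effort": joint torques, N m; "position": TCP position; "ee_rot": TCP orientation; "ft_force": force on the tool from outside, world axes, zero at the start; "torque": the same for the moment, N m; "width": opening from 0.0 (shut) to 1.0 (fully open); "grasp_force": force on a finger pad.
Only numpy, scipy, OpenCV 4.12 (cv2) and the standard library are available. Lean on these libraries where they do the work, as an engineer would, in place of code of your own. Each camera call takes 0.05 s, during which the arm holds its last target. There are 200 camera calls.

## Task

Turn the black three-lobed dial of the grey depth-setting unit, either way round, by pushing its lobes with the fingertips until its white index mark lines up with the red target line on the scale; then press the green button fully down to store the setting, and let it go. Do not press the button before the dial is set. Work gently and without gripping: nothing is to be pinched, picked up or shifted, neither the unit nor the parts standing round it.

Things in the scene. Friction and masses are not known exactly. Their poses are not given: they have to be found in the camera images.
- depth_unit: grey housing of the depth-setting unit, 120 (its x) by 156 (its y) by 45 high, about 2.6 kg, loose on rubber feet on the bench. Origin: centre of its underside; z up. The dial's axis is upright at its x 0, y +18.5; the green button stands at its x -35, y -54
- dial_axis (a point): point on the dial's upright axis at the top of its hub (42 across), 79 mm above the bench. Round the hub, three upright round black lobes, each 26 across, are centred 34 mm from the axis, 120 degrees apart, tops at 75 mm; a web 20 wide joins each to the hub. Between lobes a fingertip can go down to the skirt disc (95 across, top at 49 mm) and push a lobe sideways (3 to 4 N); it stays as left
- dial_index (a point): outer end of the dial's white index mark, 51.5 mm from the axis and 49 mm above the bench. The white mark, 4 wide, runs outward over the top of one lobe (that lobe's centre lies between the axis and this point) and down its outside to the skirt edge; the other two lobes are plain black
- target_line (a point): inner end of the red target line, 51.5 mm from the dial's axis and 49 mm above the bench. The line is a red bar 5 wide, 8 long (radially), 3 high on the silver scale ring round the dial, clamped in place
- dial (a joint): angle of the dial in the unit in rad, growing anticlockwise seen from above, without stops within two turns either way; at 0 the index points to the unit's -x
- target_clip (a joint): angle of the red target line in the unit in rad, counted like the dial's (the marks line up when both angles are equal or differ by a full turn)
- set_button_top (a point): centre of the top face of the green push button, 28 across, 67 mm above the bench, in a black collar 44 across (top 57 mm above the bench); it presses straight down
- set_button (a joint): travel of the green button in m: 0 released, 0.006 fully down (about 5 N, springs back)
- caster_2: bystander, loose, leave alone: blue caster with grey bracket, 62x107x132, standing on its plate; origin: centre of its underside
- caster_3: bystander, loose, leave alone: caster with a black tyre, 62x107x132, standing on its plate; origin: centre of its underside
- wheel_1: bystander, loose, leave alone: cream wheel, 84 across, 34 high, lying flat; origin: centre of its underside
- parts_bin: bystander, loose, leave alone: yellow bin of small parts, 170x127x75; origin: centre of its underside
- oil_spray: bystander, loose, leave alone: blue can with a red cap, 53 across, 182 high; origin: centre of its underside
- tape_gun: bystander, loose, leave alone: orange tape dispenser with a yellow roll, 55x176x79; origin: centre of its underside
- bearing_1: bystander, loose, leave alone: ball bearing, 32 across, 10 high; origin: centre of its underside
- axle_bolt_1: bystander, loose, leave alone: steel bolt, 55 long, 15 wide, lying; origin: centre of its underside

How it is judged:
On the way, in this order (a step that is already met when the one before it is completed fails the run):
1. the white index is lined up with the red line and the dial rests (horizontal distance between dial_index and target_line below 0.0045 m and velocity of joint dial between -0.05 and 0.05 rad/s), for 0.2 s.
2. the green button is pressed down with the dial still lined up (horizontal distance between dial_index and target_line below 0.0045 m and value of joint set_button above 0.0045 m), for 0.05 s.
At the end, for the whole second after the job is handed in: the end of the white index lies within 4.5 mm (about 5 degrees) of the red line's inner end and the dial rests, the green button has come back up (within 2 mm), and the unit stands on the bench within 20 mm of where it stood (all of step 1 and value of joint set_button below 0.002 m and distance of depth_unit from where it was at the start of the episode below 0.02 m and height (world z) of depth_unit below 0.01 m and angle between depth_unit's own z axis and vertical below 0.05 rad and linear speed of depth_unit below 0.01 m/s); the robot touches nothing.
It fails at once if the green button is pressed (over 3 mm) while the dial is not lined up (value of joint set_button above 0.003 m and not (horizontal distance between dial_index and target_line below 0.0045 m)).
It fails at once if the unit is lifted 10 mm or shifted 20 mm (height (world z) of depth_unit above 0.01 m or distance of depth_unit from where it was at the start of the episode above 0.02 m).
It fails at once if the fingers pinch or press the unit or its dial with more than 35 N (while the button is up) (contact force between the fingers and depth_unit above 35 N and value of joint set_button below 0.001 m).
It fails at once if the button is pressed with more than 80 N (contact force between the fingers and depth_unit above 80 N).
It fails at once if one of the parts standing round is moved or lifted more than 20 mm (distance of any of caster_2, caster_3, wheel_1, parts_bin, oil_spray, tape_gun, bearing_1, axle_bolt_1 from where it was at the start of the episode above 0.02 m).
It also fails if it takes over 54 s, if anything falls off the work surface, if the arm or the gripper's body presses on something with over 40 N, if the wrist force passes 120 N, or if a joint passes its speed limit or range.

## Working session

There is one attempt and no reset: what is moved stays moved. The work goes in short steps, Python scripts to look and compute and a shell command to move; the robot and the scene stay as the last step left them, time stands still between calls to the robot, and variables do not carry over. Pictures are saved under pics/ and viewed, at most 10 in all, crops included, and the job is handed in when it is done.

```bash
mkdir -p pics; ls; cat > h.py <<'E'
import numpy as np, cv2, pickle
from scipy.spatial.transform import Rotation as R
from workcell import readout, cams, order, manip
def Rm(o):
    o=np.array(o,float)
    return o if o.shape==(3,3) else R.from_rotvec(o).as_matrix() if o.size==3 else R.from_quat(o).as_matrix()
def shot(name,fn):
    s=readout.read_state(); c=cams.camera(name)
    if 'hand_eye' in c:
        H=np.array(c['hand_eye']); T=np.eye(4); T[:3,:3]=Rm(s['ee_rot']); T[:3,3]=s['position']
        T=T@H; c['Rw'],c['pw']=T[:3,:3],T[:3,3]
    else: c['Rw'],c['pw']=Rm(c['orientation']),np.array(c['xyz'])
    cv2.imwrite(f'pics/{fn}.png',c['color'][:,:,::-1]); pickle.dump(c,open(f'pics/{fn}.pkl','wb')); return c
def load(fn): return pickle.load(open(f'pics/{fn}.pkl','rb'))
def ray(c,u,v):
    K=np.array([[c['fx'],0,c['cx']],[0,c['fy'],c['cy']],[0,0,1.]]); d=c.get('distortion',c.get('dist'))
    p=cv2.undistortPoints(np.array([[[u,v]]],float),K,None if d is None else np.array(d,float))[0,0]
    return c['Rw']@np.array([p[0],-p[1],-1])
def at(c,u,v,z):
    d=ray(c,u,v); return c['pw']+d*(z-c['pw'][2])/d[2]
E
python3 - <<'E'
from h import *
print(readout.read_state(), manip.tip_reach)
for n in('scene','top','wrist'):
    c=shot(n,n+'0'); print(n,{k:v for k,v in c.items() if k!='color'})
a=cv2.imread('pics/top0.png');b=cv2.imread('pics/scene0.png')
E
```

```text
pics
{'t': 0.0, 'joint_positions': array([-1.17800979e+00,  2.13337141e-01, -3.50639394e-02,  1.32351901e+00,
        1.84428049e-05,  1.57082559e+00]), 'dq': array([-7.38757936e-04, -4.49427709e-04, -4.27719509e-04, -7.54372988e-05,
        4.02682243e-04, -1.82291803e-03]), 'effort': array([ 3.21653417e-03, -6.86168861e+01,  4.87117553e+01,  1.77978503e-02,
        1.21674279e-04, -8.18237957e-07]), 'position': array([ 0.19132427, -0.46177657,  0.40422364]), 'ee_rot': array([-3.08012549e+00, -6.12768195e-01,  3.15949961e-04]), 'ft_force': array([-0.5087074 , -0.23597768,  0.3312141 ]), 'torque': array([-0.01739804,  0.01516794, -0.0471367 ]), 'grasp_force': 0.0, 'width': 1.000055193374409} 0.1734
scene {'fx': 506.7513879787373, 'fy': 506.7513879787373, 'cx': 280.0993575282539, 'cy': 204.24194224477262, 'xyz': array([0.06942096, 0.79963309, 0.89219409]), 'orientation': array([ 0.33632961, -1.02861844, -2.30947579]), 'Rw': array([[-0.798482  ,  0.40729977, -0.44332086],
       [-0.6019867 , -0.53259884,  0.59493738],
       [ 0.00620568,  0.74192005,  0.67045963]]), 'pw': array([0.06
[... 463 characters left out ...]
t {'fx': 335.4185900158336, 'fy': 335.4185900158336, 'cx': 279.02906133418816, 'cy': 208.57666351575168, 'hand_eye': array([[-8.08140704e-04,  9.59647586e-01,  2.81204299e-01,
         7.22827381e-02],
       [ 9.99999673e-01,  7.85792151e-04,  1.92233544e-04,
        -2.12903966e-04],
       [-3.64916744e-05,  2.81204362e-01, -9.59647907e-01,
         3.06673678e-02],
       [ 0.00000000e+00,  0.00000000e+00,  0.00000000e+00,
         1.00000000e+00]]), 'Rw': array([[ 3.82006722e-01,  8.86763831e-01,  2.60232150e-01],
       [-9.24159078e-01,  3.66831788e-01,  1.06604117e-01],
       [-9.28749996e-04, -2.81219393e-01,  9.59643054e-01]]), 'pw': array([ 0.25801515, -0.4339195 ,  0.37361276])}
```

View pics/top0.png

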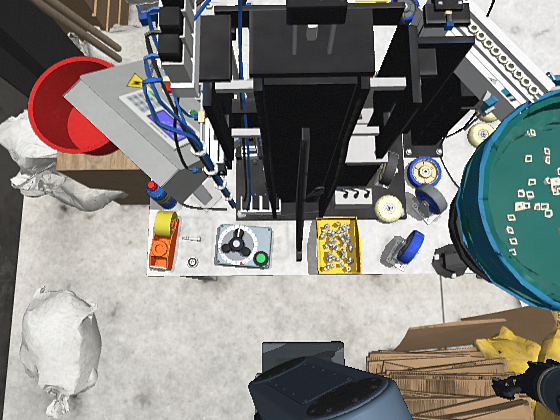

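View pics/scene0.png

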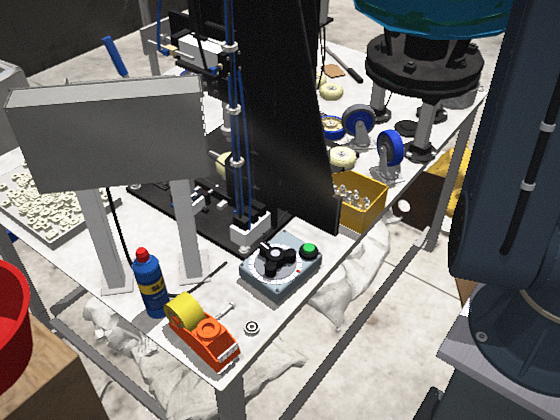

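The top view shows the unit near (243,245), with the dial at (237,242) and the green button at (261,258). The tall machine panel stands just right of and beyond it. I'll zoom in.

```bash
python3 - <<'E'
from h import *
t=load('top0');s=load('scene0')
a=t['color'][205:290,195:310,::-1];b=s['color'][220:300,230:330,::-1]
a=cv2.resize(a,(460*115//115,340),interpolation=cv2.INTER_CUBIC);b=cv2.resize(b,(425,340),interpolation=cv2.INTER_CUBIC)
a=cv2.resize(a,(400,296));b=cv2.resize(b,(370,296));cv2.imwrite('pics/z1.png',np.hstack([a,b]))
def blob(c,lo,hi,box):
    u0,v0,u1,v1=box;h=cv2.cvtColor(c['color'],cv2.COLOR_RGB2HSV)[v0:v1,u0:u1]
    m=cv2.inRange(h,lo,hi);n,l,st,ce=cv2.connectedComponentsWithStats(m);
    return [(ce[i]+[u0,v0],st[i,4]) for i in range(1,n) if st[i,4]>2]
for nm,c,box in(('top',t,(195,205,310,290)),('scene',s,(230,220,330,300))):
    for col,lo,hi in(('green',(45,100,60),(80,255,255)),('red',(0,120,90),(8,255,255)),('red2',(170,120,90),(180,255,255))):
        for p,ar in blob(c,lo,hi,box): print(nm,col,p.round(1),ar,at(c,*p,0.067 if col=='green' else 0.05).round(4))
E
```

```text
top green [260.4 257.7] 79 [0.4817 0.1407 0.067 ]
top red [240.8 262.8] 4 [0.4689 0.1988 0.05  ]
scene green [308.3 248. ] 111 [0.4782 0.1449 0.067 ]
scene red [297.8 270.6] 5 [0.4668 0.2002 0.05  ]
```

View pics/z1.png

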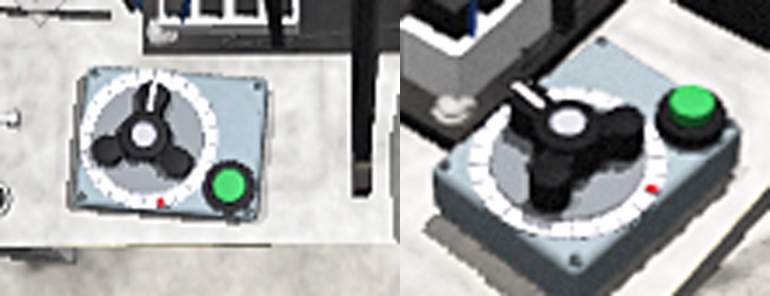

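The zoom shows the white index pointing away from the robot (crop 152,90) and the red bar on the near side (160,203). The hub centre is at about (143,133). I'll compute the angles and the panel position.

```bash
python3 - <<'E'
from h import *
t=load('top0');s=load('scene0')
def z2(c,u,v,k):
    return (195+u*115/400,205+v*85/296) if k=='t' else (230+(u-400)*100/370,220+v*80/296)
P=lambda u,v,z,k:at(t if k=='t' else s,*z2(t,u,v,k),z).round(4)
hub=[P(143,133,.079,'t'),P(570,121,.079,'s')];idx=[P(152,83,.075,'t'),P(517,87,.075,'s')]
red=[P(160,203,.052,'t'),P(652,188,.052,'s')];but=[at(t,260.4,257.7,.067),at(s,308.3,248,.067)]
print('corners z45',[P(*p,.045,'t') for p in((93,72),(265,78),(262,211),(80,200))])
for h,i,r,b in zip(hub,idx,red,but):
    print(h,b.round(4),'idx',np.degrees(np.arctan2(*(i-h)[1::-1])),i,'red',np.degrees(np.arctan2(*(r-h)[1::-1])),np.linalg.norm((r-h)[:2]),'hb',np.linalg.norm((h-b)[:2]),'yaw',np.degrees(np.arctan2(*(h-b)[1::-1])-np.arctan2(72.5,35)))
# panel corner triangulate
d1=ray(t,299,259);d2=ray(s,337,233);A=np.c_[d1,-d2];x=np.linalg.lstsq(A,s['pw']-t['pw'],rcond=None)[0]
print('panel',t['pw']+d1*x[0],s['pw']+d2*x[1])
E
```

```text
corners z45 [array([0.5794, 0.2568, 0.045 ]), array([0.5727, 0.1099, 0.045 ]), array([0.4602, 0.1129, 0.045 ]), array([0.4707, 0.2661, 0.045 ])]
[0.5229 0.2096 0.079 ] [0.4817 0.1405 0.067 ] idx -9.021424565938762 [0.5651 0.2029 0.075 ] red -168.1372653046863 0.056915551477605866 hb 0.08042585302677206 yaw -5.046159548402097
[0.5201 0.2084 0.079 ] [0.4782 0.145  0.067 ] idx -7.109025341917315 [0.5642 0.2029 0.075 ] red -173.0670358240489 0.05550585554696007 hb 0.07599721290389065 yaw -7.666681364617535
panel [0.48046903 0.02837468 0.02106621] [0.47410934 0.02550541 0.02066173]
```

```bash
M="python3 -m handwheel"
$M '[[[0,0,0,-8.5],[0,0,0,-8.5],[0,0,0,-8.5],[0,0,0,-8.5],[0,0,0,-8.5]]]' 255 20 >/dev/null
$M '[[[0,0,0,-8.5],[0,0,0,-8.5],[0,0,0,-8.5],[0,0,0,-8.5],[0,0,0,-8.5]]]'
$M '[[[0,0,0,-5],[0.0346,0.0271,0,0],[0.0346,0.0271,0,0],[0.0346,0.0271,0,0],[0.0346,0.0271,0,0]]]'
$M '[[[0.0346,0.0271,0,0],[0.0308,0.0235,0,0],[0.0308,0.0235,0,0],[0.0308,0.0235,0,0],[0.0308,0.0235,0,0]]]'
$M '[[[0.0308,0.0235,0,0],[0.0308,0.0235,0,0],[0.0308,0.0235,0,0],[0.0308,0.0235,0,0],[0,0,0,0]]]'
python3 -c "
from h import *
s=readout.read_state();print(s['position'],s['joint_positions'],Rm(s['ee_rot']))"
```

```text
t: 1.15
position: [0.1914, -0.4619, 0.4045]
ee_rot: [-1.85, -2.539, -0.0]
ft_force: [0.2, 0.4, -0.7]
width: -0.001
grasp_force: 0.0
t: 1.65
position: [0.2385, -0.2909, 0.4045]
ee_rot: [-1.746, -2.611, -0.0]
ft_force: [0.6, 0.3, 0.6]
width: -0.003
grasp_force: 0.0
t: 2.15
position: [0.2899, -0.0989, 0.4047]
ee_rot: [1.746, 2.612, 0.0]
ft_force: [1.3, -0.6, 0.7]
width: 0.002
grasp_force: 0.0
t: 2.65
position: [0.3302, 0.0528, 0.4045]
ee_rot: [-1.738, -2.617, -0.001]
ft_force: [-0.8, -0.5, -0.1]
width: 0.001
grasp_force: 0.0
[0.33017274 0.05278072 0.40451277] [ 1.58169528e-01 -1.28488104e-01 -3.93823048e-01  1.30553492e+00
  8.16371699e-04  1.33065074e+00] [[-3.87865795e-01  9.21715837e-01 -2.01205762e-04]
 [ 9.21715503e-01  3.87865828e-01  7.94598284e-04]
 [ 8.10434662e-04  1.22743025e-04 -9.99999664e-01]]
```

```bash
M="python3 -m handwheel"
$M '[[[0.0186,0.04,0,0],[0.0186,0.04,0,0],[0.0186,0.04,0,0],[0.0186,0.04,0,0],[0,0,0,0]]]'
python3 -c "
from h import *
s=readout.read_state();print(s['position'],s['joint_positions'],s['dq'])
shot('wrist','w1')"
```

```text
t: 3.15
position: [0.4515, 0.1817, 0.4032]
ee_rot: [-1.742, -2.613, 0.002]
ft_force: [-1.1, -0.7, -0.6]
width: 0.004
grasp_force: 0.0
[0.45150361 0.18173976 0.40315739] [ 3.82567678e-01  1.86605239e-01 -7.09797016e-02  1.31465054e+00
  3.77250562e-04  1.55883870e+00] [-0.03995355 -0.08008233 -0.08342404  0.01482838 -0.01213265 -0.04251223]
```

View pics/w1.png

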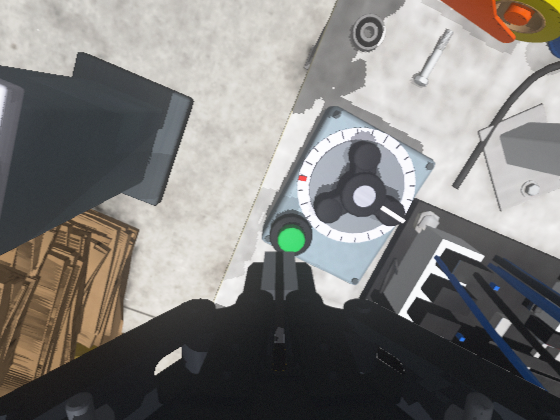

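The wrist view shows the unit clearly. The pale hub disc is at (365,197), the red bar at (303,178), the white index at (380–404, 207–220) and the green button at (291,239). I'll measure them from this view.

```bash
cat > m.py <<'E'
from h import *
def cen(c,m,box):
    u0,v0,u1,v1=box; mm=np.zeros_like(m); mm[v0:v1,u0:u1]=m[v0:v1,u0:u1]
    n,l,st,ce=cv2.connectedComponentsWithStats(mm); i=1+np.argmax(st[1:,4]); return ce[i],st[i,4]
ang=lambda d:np.degrees(np.arctan2(d[1],d[0]))
E
python3 - <<'E'
from m import *
c=load('w1');h=cv2.cvtColor(c['color'],cv2.COLOR_RGB2HSV);I=cv2.inRange
g,_=cen(c,I(h,(45,100,60),(80,255,255)),(260,210,320,260))
r,ra=cen(c,I(h,(0,120,90),(8,255,255))|I(h,(172,120,90),(180,255,255)),(290,165,320,190))
w=I(h,(0,0,150),(180,60,255));hub,ha=cen(c,w,(350,182,380,212));ix,ia=cen(c,w,(377,200,400,220))
print(g,r,ra,hub,ha,ix,ia)
G=at(c,*g,.067);Rr=at(c,*r,.0515);H=at(c,*hub,.079);X=at(c,*ix,.0755)
print('G',G,'H',H,'red',Rr,np.linalg.norm((Rr-H)[:2]),ang(Rr-H),'idx',ang(X-H),np.linalg.norm((X-H)[:2]),'GH',np.linalg.norm((G-H)[:2]),ang(H-G)-ang((35,72.5)))
E
```

```text
[291.01581722 239.15465729] [302.05882353 177.94117647] 34 [363.95886889 195.7840617 ] 389 [389.96226415 212.55660377] 106
G [0.4812329  0.14130981 0.067     ] H [0.52326541 0.20924112 0.079     ] red [0.46900005 0.19852004 0.0515    ] 0.055314288660731833 -168.8241244907192 idx -10.309539765850472 0.03106135815385364 GH 0.07988363555622384 -5.977828120976724
```

```bash
M="python3 -m handwheel"
for i in 1 2 3 4; do $M '[[[0,0,0,-8.45],[0,0,0,-8.45],[0,0,0,-8.45],[0,0,0,-8.45],[0,0,0,-8.45]]]'; done | tail -6
$M '[[[0,0,0,-8.45],[0,0,0,0],[0,0,0,0]]]' >/dev/null
cat > st.py <<'E'
from m import *
import sys
H=np.array([.5232,.2092]);s=readout.read_state();Rt=Rm(s['ee_rot']);p=np.array(s['position'])
tip=p+Rt[:,2]*manip.tip_reach
print('t',s['t'],'tcp',p.round(4),'tip',tip.round(4),'yaw',ang(Rt[:2,0]).round(1),'r',np.linalg.norm(tip[:2]-H).round(4),'phi',ang(tip[:2]-H).round(1),'F',np.round(s['ft_force'],1),'j6',s['joint_positions'][5].round(2))
if len(sys.argv)>1:
    a=np.radians(float(sys.argv[2]));g=H+float(sys.argv[1])*np.array([np.cos(a),np.sin(a)])
    d=np.r_[g,float(sys.argv[3])]-tip; print('tool shift',(Rt.T@d).round(4))
E
python3 st.py .041 -70 .058
```

```text
t: 5.2
position: [0.4485, 0.1781, 0.405]
ee_rot: [2.438, -1.981, 0.0]
ft_force: [0.3, -0.1, 0.8]
width: -0.001
grasp_force: 0.0
t 5.5 tcp [0.4487 0.1786 0.4049] tip [0.4488 0.1786 0.2315] yaw -70.3 r 0.0805 phi -157.7 F [-0.2  0.3  0.4] j6 -1.53
tool shift [ 0.0372 -0.0806  0.1735]
```

Next I move over the gap, lower part of the way, and check from the wrist camera.

```bash
M="python3 -m handwheel"
$M '[[[0.0124,-0.0269,0,0],[0.0124,-0.0269,0,0],[0.0124,-0.0269,0,0],[0,0,0.04,0],[0,0,0.04,0]]]' >/dev/null
$M '[[[0,0,0.03,0],[0,0,0.02,0],[0,0,0,0],[0,0,0,0]]]'
python3 st.py .041 -70 .058; python3 -c "
from h import *
shot('wrist','w2')"
```

```text
t: 6.4
position: [0.5376, 0.1717, 0.2754]
ee_rot: [-2.57, 1.806, -0.0]
ft_force: [0.6, 0.7, 0.7]
width: 0.002
grasp_force: 0.0
t 6.4 tcp [0.5376 0.1717 0.2754] tip [0.5376 0.1717 0.102 ] yaw -70.2 r 0.0402 phi -68.9 F [0.6 0.7 0.7] j6 -1.61
tool shift [0.0008 0.0007 0.044 ]
```

View pics/w2.png

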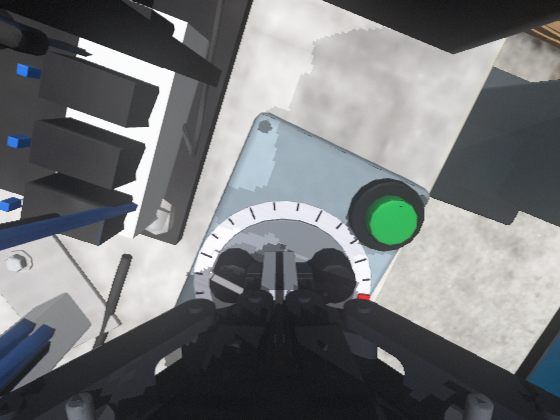

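The fingertips at (279,270) sit centrally between the index lobe (233,275) and the plain lobe (328,275). I'll descend.

```bash
M="python3 -m handwheel"
$M '[[[0.001,0.0005,0.015,0],[0,0,0.012,0],[0,0,0.008,0],[0,0,0.005,0],[0,0,0.003,0]]]' 
$M '[[[0,0,0,0],[0,0,0,0]]]' >/dev/null; python3 st.py .041 -70 .058
```

```text
t: 6.95
position: [0.5375, 0.1708, 0.2315]
ee_rot: [2.573, -1.803, -0.0]
ft_force: [-0.1, -0.6, -0.2]
width: -0.002
grasp_force: 0.0
t 7.15 tcp [0.5376 0.1709 0.232 ] tip [0.5376 0.1709 0.0586] yaw -70.0 r 0.0409 phi -69.3 F [ 0.   0.2 -0.7] j6 -1.61
tool shift [0.0001 0.0005 0.0006]
```

```bash
M="python3 -m handwheel"
for i in 1 2; do $M '[[[-0.0002,0.0043,0,6],[-0.0002,0.0043,0,6],[-0.0002,0.0043,0,6],[-0.0002,0.0043,0,6],[-0.0002,0.0043,0,6]]]' | grep -E "ft_force|^t"; python3 st.py; done
```

```text
t: 7.65
ft_force: [4.1, -2.7, -0.7]
t 7.65 tcp [0.5166 0.1687 0.2323] tip [0.5169 0.1687 0.0589] yaw -100.3 r 0.041 phi -98.8 F [ 4.1 -2.7 -0.7] j6 -1.07
t: 8.15
ft_force: [1.0, -4.3, -1.2]
t 8.15 tcp [0.4971 0.1775 0.2322] tip [0.4972 0.1773 0.0588] yaw -130.3 r 0.0411 phi -129.2 F [ 1.  -4.3 -1.2] j6 -0.52
```

```bash
M="python3 -m handwheel"
for i in 1 2; do $M '[[[-0.0002,0.0043,0,6],[-0.0002,0.0043,0,6],[-0.0002,0.0043,0,6],[-0.0002,0.0043,0,6],[-0.0002,0.0043,0,6]]]' | grep -E "ft_force|^t"; done
$M '[[[-0.0002,0.0043,0,6],[-0.0002,0.0043,0,6],[-0.0002,0.0043,0,6],[0,0,0,0]]]'>/dev/null; python3 st.py;  python3 -c "
from h import *
shot('wrist','w3');shot('top','t3');shot('scene','s3')"
```

```text
t: 8.65
ft_force: [-1.0, -4.5, 0.8]
t: 9.15
ft_force: [-1.6, -3.8, 1.2]
t 9.55 tcp [0.4868 0.2287 0.2319] tip [0.4868 0.2286 0.0585] yaw 151.9 r 0.0413 phi 152.0 F [-2.2 -2.2 -0.3] j6 0.93
```

View pics/w3.png

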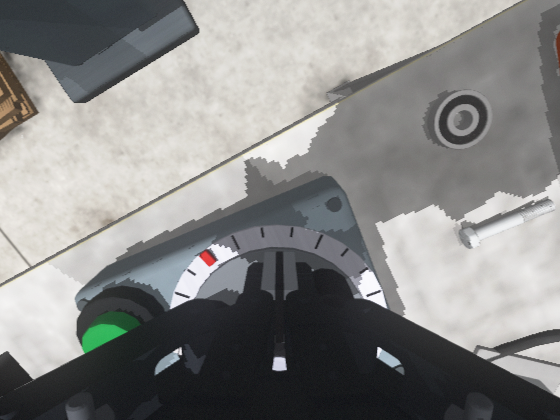

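The index is hidden under the fingers in this view; the red bar is at (208,258). From the contact geometry about 30° is left, so I'll push 24° more, raise out and look.

```bash
M="python3 -m handwheel"
$M '[[[-0.0002,0.0043,0,6],[-0.0002,0.0043,0,6],[-0.0002,0.0043,0,6],[-0.0002,0.0043,0,6],[0,0,0,0]]]'|grep ft; python3 st.py
$M '[[[0,-0.004,0,0],[0,-0.001,-0.01,0],[0,0,-0.04,0],[0,0,-0.05,0],[-0.03,0,-0.04,0]]]' >/dev/null
$M '[[[-0.045,0,0,0],[0,0,0,0],[0,0,0,0],[0,0,0,0]]]' >/dev/null
python3 st.py;  python3 -c "
from h import *
shot('wrist','w4')"
```

```text
ft_force: [-2.3, -0.7, 1.2]
t 10.2 tcp [0.4977 0.2417 0.2317] tip [0.4977 0.2418 0.0583] yaw 128.0 r 0.0414 phi 128.1 F [-2.3 -0.7  1.2] j6 1.36
t 11.1 tcp [0.5394 0.1797 0.3719] tip [0.5394 0.1798 0.1985] yaw 128.0 r 0.0336 phi -61.2 F [0.3 0.1 0.6] j6 1.23
```

View pics/w4.png

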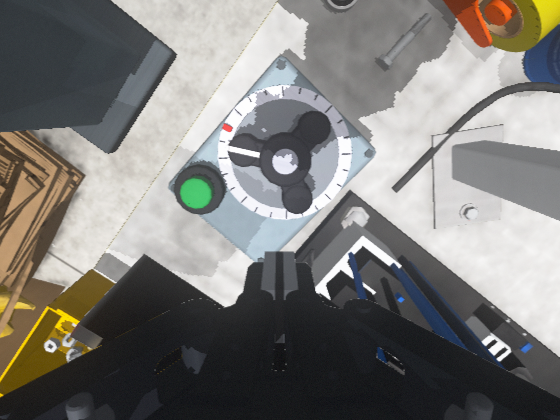

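The unit is unmoved. The index line at (228–262, 148–155) is about 20° short of the red bar at (228,128), and the hub is at (285,161). I'll measure this.

```bash
cat > meas.py <<'E'
from m import *
def meas(fn,hb,rb,ib,gb=None):
    c=load(fn);h=cv2.cvtColor(c['color'],cv2.COLOR_RGB2HSV);I=cv2.inRange
    r,ra=cen(c,I(h,(0,120,80),(8,255,255))|I(h,(172,120,80),(180,255,255)),rb)
    w=I(h,(0,0,150),(180,60,255));hub,ha=cen(c,w,hb);ix,ia=cen(c,w,ib)
    Rr=at(c,*r,.0515);H=at(c,*hub,.079);X=at(c,*ix,.0755)
    print('px',hub,ha,r,ra,ix,ia);print('H',H.round(4),'red',ang(Rr-H),np.linalg.norm((Rr-H)[:2]),'idx',ang(X-H),np.linalg.norm((X-H)[:2]),'need',(ang(Rr-H)-ang(X-H)+180)%360-180)
    if gb: print('G',at(c,*cen(c,I(h,(45,100,60),(80,255,255)),gb)[0],.067))
E
python3 - <<'E'
from meas import *
meas('w4',(272,147,298,175),(216,118,240,138),(231,143,262,160),(170,170,220,215))
E
```

```text
px [284.25986079 162.57308585] 431 [227.  127.5] 50 [244.91764706 151.72352941] 170
H [0.5234 0.2081 0.079 ] red -170.00971297725587 0.05417615825817626 idx -156.56537329515527 0.03194729449742747 need -13.444339682100605
G [0.48171449 0.14088493 0.067     ]
```

```bash
M="python3 -m handwheel"
$M '[[[0.045,0,0,0],[0.03,0,0.04,0],[0,0,0.03,0],[0,0,0,0],[0,0,0,0]]]' >/dev/null; python3 st.py .041 134 .058
$M '[[[0,0,0.03,0],[0,0,0.02,0],[0,0,0.013,0],[0,0,0.007,0],[0,0,0,0]]]' |grep ft; python3 st.py .041 128 .058
```

```text
t 11.65 tcp [0.4935 0.2389 0.3024] tip [0.4935 0.2388 0.129 ] yaw 128.0 r 0.042 phi 135.1 F [ 0.1 -0.1  1. ] j6 1.36
tool shift [-0.0009  0.001   0.071 ]
ft_force: [-1.3, -0.9, 1.1]
t 12.15 tcp [0.4943 0.2385 0.2323] tip [0.4943 0.2385 0.0589] yaw 127.9 r 0.0412 phi 134.5 F [-1.3 -0.9  1.1] j6 1.36
tool shift [0.0001 0.0047 0.0009]
```

```bash
M="python3 -m handwheel"
$M '[[[0,0.0048,0,0],[-0.0001,0.0032,0,4.5],[-0.0001,0.0032,0,4.5],[-0.0001,0.0032,0,4.4],[0,0,0,0]]]'|grep ft; $M '[[[0,0,0,0]]]'>/dev/null; python3 st.py
$M '[[[0,-0.003,0,0],[0,-0.002,-0.01,0],[0,0,-0.04,0],[0,0,-0.05,0],[-0.03,0,-0.04,0]]]' >/dev/null
$M '[[[-0.045,0,0,0],[0,0,0,0],[0,0,0,0],[0,0,0,0]]]' >/dev/null
python3 st.py;  python3 -c "
from h import *
c=shot('wrist','w5');cv2.imwrite('pics/w5c.png',cv2.resize(c['color'][40:260,150:400,::-1],(750,600)[:1]+(660-60,)))"
```

```text
ft_force: [-3.1, 1.1, 1.7]
t 12.75 tcp [0.5061 0.2468 0.2325] tip [0.5062 0.2469 0.0591] yaw 114.7 r 0.0414 phi 114.2 F [-1.5  0.4  0.7] j6 1.59
t 13.65 tcp [0.5319 0.1766 0.3718] tip [0.5319 0.1767 0.1984] yaw 114.6 r 0.0337 phi -75.0 F [-0.5  1.   0.1] j6 1.46
```

View pics/w5c.png

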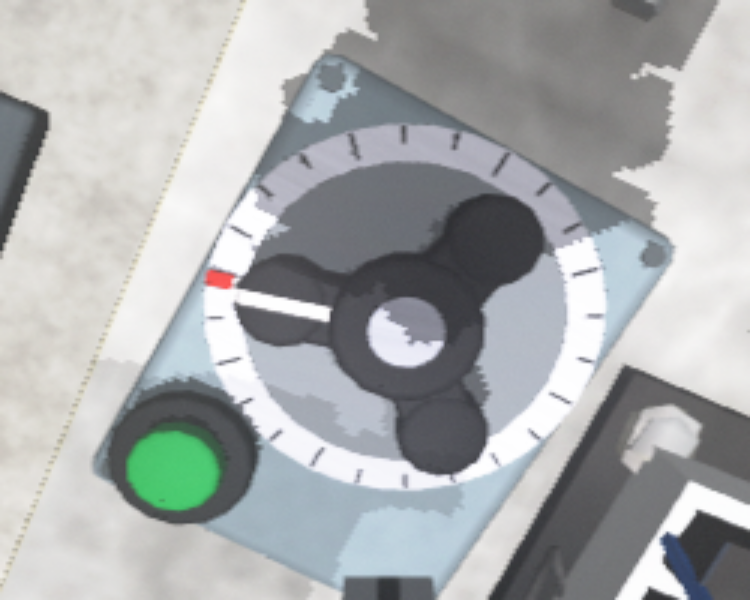

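The index line (crop 240–330, 294–314) now points almost at the red bar (219,280). The heights differ, so I'll compute the remaining angle.

```bash
python3 - <<'E'
from meas import *
c=load('w5');h=cv2.cvtColor(c['color'],cv2.COLOR_RGB2HSV)
q=lambda x,y:(150+x/3,40+y*220/600)
m=np.zeros((420,560),np.uint8);m[143:162,229:260]=cv2.inRange(h,(0,0,150),(180,60,255))[143:162,229:260]
n,l,st,ce=cv2.connectedComponentsWithStats(m);i=1+np.argmax(st[1:,4]);vv,uu=np.nonzero(l==i);print(st[i],ce[i])
P=np.array([at(c,u,v,.0755)[:2] for u,v in zip(uu,vv)])
w,V=np.linalg.eigh(np.cov(P.T));d=V[:,1]*np.sign(-V[0,1]);print('line dir',ang(d),'centre',P.mean(0))
r,ra=cen(c,cv2.inRange(h,(0,120,80),(8,255,255))|cv2.inRange(h,(172,120,80),(180,255,255)),(212,125,235,145));Rr=at(c,*r,.0515)[:2]
for H in(np.array([.5232,.2092]),np.array([.5234,.2081]),at(c,*q(405,332),.079)[:2]):
    print(H.round(4),'idx',ang(P.mean(0)-H),'red',ang(Rr-H),np.linalg.norm(Rr-H))
# ring-based centre: fit silver ring outer edge by tick-free estimate
print('G',at(c,*cen(c,cv2.inRange(h,(45,100,60),(80,255,255)),(180,180,230,230))[0],.067))
E
```

```text
[229 146  31  12 183] [244.06010929 151.56284153]
line dir -168.34785736911869 centre [0.49073562 0.20240696]
[0.5232 0.2092] idx -168.18159678903746 red -168.97044302724584 0.05445312418835888
[0.5234 0.2081] idx -170.11328041849688 red -170.14688864214168 0.05445046071501118
[0.5231 0.209 ] idx -168.55833468607133 red -169.20169300009917 0.054303301333463436
G [0.48172614 0.14094651 0.067     ]
```

The index and red bar agree within about 1°. Next I move over the button.

```bash
M="python3 -m handwheel"
$M '[[[-0.0057,-0.0304,0,0],[-0.0057,-0.0304,0,0],[0,0,0.04,0],[0,0,0.04,0],[0,0,0.025,0]]]' >/dev/null
$M '[[[0,0,0.015,0],[0,0,0,0],[0,0,0,0]]]'; python3 st.py; python3 -c "
from h import *
s=readout.read_state();t=s['position']+Rm(s['ee_rot'])[:,2]*manip.tip_reach
print('to button, tool',(Rm(s['ee_rot']).T@(np.array([.4815,.141,.0605])-t)).round(4))"
```

```text
t: 14.5
position: [0.4816, 0.1412, 0.2522]
ee_rot: [-1.697, -2.644, 0.0]
ft_force: [0.2, -0.1, 0.9]
width: -0.0
grasp_force: 0.0
t 14.5 tcp [0.4816 0.1412 0.2522] tip [0.4816 0.1412 0.0788] yaw 114.6 r 0.0797 phi -121.4 F [ 0.2 -0.1  0.9] j6 1.43
to button, tool [-0.0001 -0.0002  0.0183]
```

```bash
M="python3 -m handwheel"
$M '[[[0,0,0.008,0],[0,0,0.004,0],[0,0,0.002,0],[0,0,0.002,0],[0,0,0.001,0]]]'|grep ft; python3 st.py
$M '[[[0,0,0.001,0],[0,0,0,0],[0,0,0,0]]]'|grep ft; python3 st.py
```

```text
ft_force: [-0.5, 2.3, 5.2]
t 15.0 tcp [0.4819 0.1407 0.2349] tip [0.482  0.1408 0.0615] yaw 114.6 r 0.0798 phi -121.1 F [-0.5  2.3  5.2] j6 1.43
ft_force: [-1.3, 1.0, 11.5]
t 15.3 tcp [0.4819 0.1408 0.2343] tip [0.4821 0.1408 0.0609] yaw 114.6 r 0.0798 phi -121.0 F [-1.3  1.  11.5] j6 1.43
```

The force rose to 11.5 N at the end stop, so the button is fully down. I'll release it, retreat and check.

```bash
M="python3 -m handwheel"
$M '[[[0,0,-0.005,0],[0,0,-0.01,0],[0,0,-0.03,0],[0,0,-0.05,0],[0,0,-0.045,0]]]' >/dev/null
$M '[[[0.006,0.03,0,0],[0.006,0.03,0,0],[0,0,0,0],[0,0,0,0],[0,0,0,0]]]'|grep ft
python3 -c "
from h import *
c=shot('wrist','w6');cv2.imwrite('pics/w6c.png',cv2.resize(c['color'][40:260,150:400,::-1],(750,600)))"; python3 st.py
```

```text
ft_force: [-0.0, -0.4, -0.0]
t 16.35 tcp [0.5308 0.176  0.3739] tip [0.5307 0.176  0.2005] yaw 114.5 r 0.0341 phi -77.2 F [-0.5 -1.2  0.4] j6 1.46
```

View pics/w6c.png

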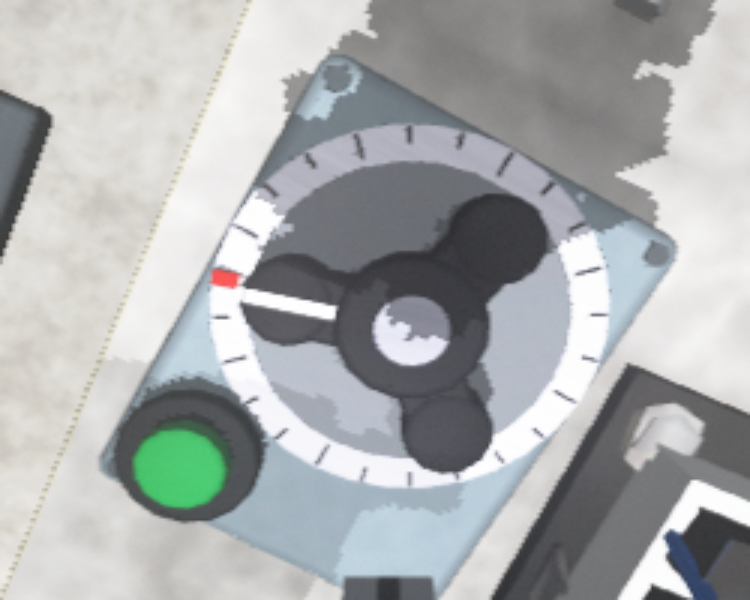

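The dial and unit haven't moved: the index is at (245–335, 295–313) and the red bar at (225,279). The button is back up and the fingers are clear, so I'm handing in.

```bash
python3 -c "
from workcell import order
print(order.finish_job())"
```

```text
the job is handed in; nothing more can be done
None
```

I handed the job in at about 16 s: the dial's index measured within about 1° of the red line, the green button was pressed to its stop (11.5 N) and came back up, and the unit did not visibly move; the hand-in returned no verdict.

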